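Put three mixed-up sample bottles back on their own filler pads

TASK

The three sample bottles on the bottling bench stand on each other's pads. Put each bottle upright on the pad that has the shape of its own base (round on round, square on square, flat flask on oblong), centred, with the square and the flat one turned to line up with their pads; since all pads are taken, first set one bottle upright on the empty white board and let go of it there, and leave the board empty at the end. Do not drop or topple a bottle, and do not disturb the beaker, the nozzle or the orange bell standing among them.

Things in the scene. Friction and masses are not known exactly. Their poses are not given: they have to be found in the camera images.
- round_bottle: Round bottle, body 58 mm in diameter and 80 mm tall, 150 mm tall in all. It starts on the square pad. Dark green glass, mass about 0.25 kg, closed with a black screw cap 30 mm in diameter and 30 mm tall (the top 30 mm of the bottle; the place to grip it from above), on a 24 mm neck. Origin: centre of the underside, z up.
- square_bottle: Square bottle, body 54 x 54 mm and 80 mm tall, 145 mm tall in all. Its x and y axes are square to its sides. It starts on the oblong pad. Dark green glass, mass about 0.25 kg, closed with a black screw cap 30 mm in diameter and 30 mm tall (the top 30 mm of the bottle; the place to grip it from above), on a 24 mm neck. Origin: centre of the underside, z up.
- flask_bottle: Flat flask, body 84 mm long (its x axis) x 38 mm thick (y) and 75 mm tall, 140 mm tall in all. It starts on the round pad. Dark green glass, mass about 0.25 kg, closed with a black screw cap 30 mm in diameter and 30 mm tall (the top 30 mm of the bottle; the place to grip it from above), on a 24 mm neck. Origin: centre of the underside, z up.
- round_pad: Round pad, home of the round bottle: dark steel disc 100 mm in diameter with a black rubber top 90 mm in diameter. Fixed to the table. Origin: centre of its underside, on the table; its flat top is 8 mm above that.
- square_pad: Square pad, home of the square bottle: dark steel plate 90 x 90 mm with a black rubber top 80 x 80 mm; x and y axes square to its sides. Fixed to the table. Origin: centre of its underside, on the table; its flat top is 8 mm above that.
- oblong_pad: Oblong pad, home of the flat flask: dark steel plate 124 mm long (x axis) x 70 mm (y) with a black rubber top 114 x 60 mm. Fixed to the table. Origin: centre of its underside, on the table; its flat top is 8 mm above that.
- white_board: The free spot: round white plastic board 120 mm in diameter with three grey lines, empty at the start. Fixed to the table. Origin: centre of its underside, on the table; its flat top is 8 mm above that.
- beaker: Bystander: open metal beaker 70 mm in diameter, 85 mm tall, loose. Origin: centre of the underside.
- nozzle: Bystander: spare filling nozzle standing on its black socket, 36 mm in diameter, with a thin steel tube up, 90 mm tall, loose. Origin: centre of the underside.
- bell: Bystander: small orange centring bell (a cone) 38 mm in diameter, 44 mm tall, loose. Origin: centre of the underside.
Things that resemble listed ones, but are neither listed nor needed, are in the scene too. What is shaped like the square_bottle but blue is not meant.

How it is judged:
On the way:
1. one of the bottles stands upright and released on the white board (((horizontal distance between round_bottle and white_board below 0.03 m and z of round_bottle in the frame of white_board between 0.004 and 0.012 m and angle between round_bottle's own z axis and vertical below 0.1 rad and linear speed of round_bottle below 0.03 m/s and contact force between the fingers and round_bottle below 0.1 N) or (horizontal distance between square_bottle and white_board below 0.03 m and z of square_bottle in the frame of white_board between 0.004 and 0.012 m and angle between square_bottle's own z axis and vertical below 0.1 rad and linear speed of square_bottle below 0.03 m/s and contact force between the fingers and square_bottle below 0.1 N) or (horizontal distance between flask_bottle and white_board below 0.03 m and z of flask_bottle in the frame of white_board between 0.004 and 0.012 m and angle between flask_bottle's own z axis and vertical below 0.1 rad and linear speed of flask_bottle below 0.03 m/s and contact force between the fingers and flask_bottle below 0.1 N))), for 0.2 s.
At the end, for the whole second after the job is handed in: Each bottle upright (0.1 rad), released and at rest on its own pad, centre within 12 mm of the pad's; sides of the square bottle and long side of the flask within 0.26 rad of their pad's, any matching way round; beaker, nozzle and bell within 20 mm of their start (horizontal distance between round_bottle and round_pad below 0.012 m and z of round_bottle in the frame of round_pad between 0.004 and 0.012 m and angle between each of round_bottle, square_bottle, flask_bottle's own z axis and vertical below 0.1 rad and linear speed of each of round_bottle, square_bottle, flask_bottle below 0.03 m/s and contact force between the fingers and round_bottle below 0.1 N and horizontal distance between square_bottle and square_pad below 0.012 m and z of square_bottle in the frame of square_pad between 0.004 and 0.012 m and contact force between the fingers and square_bottle below 0.1 N and horizontal distance between flask_bottle and oblong_pad below 0.012 m and z of flask_bottle in the frame of oblong_pad between 0.004 and 0.012 m and contact force between the fingers and flask_bottle below 0.1 N and (angle between the x axis of square_bottle and the x axis of square_pad, either way round below 0.26 rad or angle between the x axis of square_bottle and the y axis of square_pad, either way round below 0.26 rad) and angle between the x axis of flask_bottle and the x axis of oblong_pad, either way round below 0.26 rad and distance of each of beaker, nozzle, bell from where it was at the start of the episode below 0.02 m); the robot touches nothing.
It fails at once if a bottle is toppled (leans more than 0.6 rad) (angle between any of round_bottle, square_bottle, flask_bottle's own z axis and vertical above 0.6 rad).
It fails at once if a bottle is dropped (falls loose faster than 0.7 m/s, about 25 mm of free fall) ((linear speed of round_bottle above 0.7 m/s and contact force between the fingers and round_bottle below 0.1 N) or (linear speed of square_bottle above 0.7 m/s and contact force between the fingers and square_bottle below 0.1 N) or (linear speed of flask_bottle above 0.7 m/s and contact force between the fingers and flask_bottle below 0.1 N)).
It fails at once if the beaker, the nozzle or the bell is pushed more than 20 mm or knocked over (distance of any of beaker, nozzle, bell from where it was at the start of the episode above 0.02 m or angle between any of beaker, nozzle, bell's own z axis and vertical above 0.5 rad).
It also fails if it takes over 109 s, if anything falls off the work surface, if the arm or the gripper's body presses on something with over 40 N, if the wrist force passes 120 N, or if a joint passes its speed limit or range.

ROBOT

A 6-joint arm with a two-finger parallel gripper is mounted at the origin on the work surface. World frame = base frame: x ahead of the robot, y to its left, z up, the work surface at z = 0. Lengths are in m, angles in rad, forces in N, time in s.
With the tool pointing down it reaches from about 0.3 to 0.775 m from the base axis. Payload 14.6 kg.
Tool frame: the origin (TCP) lies between the finger pads; the fingertips stand 14 mm ahead of it and the grasp point (between the pads) lies 5 mm behind it; z points along the fingers, y is the line along which they close (so a half turn about z gives the same grasp; the last joint's range is limited). The gripper opens to 94 mm and grips with 3 to 60 N. Pads are 16 mm wide; open, the fingers measure 119 mm over their backs; the gripper's body (75 mm by 177 mm) begins 78 mm behind the grasp point.
Start: joints at [-1.274, 0.3, 1.521, -0, 1.321, -0.067], TCP at [0.196, -0.514, 0.219] pointing down, gripper open.
Joint ranges: [-3.03, 3.03], [-0.79, 2.21], [0.23, 2.52], [-1.04, 4.18], [0, 3.07], [-2.55, 2.55]. Speed limits (rad/s): [2.22, 2.22, 2.57, 3.14, 3.14, 3.14].

INTERFACE

Orientations are given as [roll, pitch, yaw] about the fixed x, y, z axes, in that order (R = Rz(yaw) Ry(pitch) Rx(roll)).
In Python, from station import ctrl gives the robot as it stands. The module is installed in compiled form; this text tells all that it offers.
- The arm moves only by the tool move_arm, never from a script. Its argument "targets" is a list of rows, each a list of 7 numbers: the opening, from -1 (shut) to 1 (fully open), then the shift along the tool's x, y, z in units of 50 mm (1.0 is 50 mm), then the turn, a rotation vector about the tool's x, y, z in rad. A call has 1 to 12 rows; each row is the pose to reach, as a shift and turn from the pose commanded when the call began, along the tool's axes at that moment; what a row does not reach only later rows make up. A row lasts 1/10 s, in which the tool goes at most 50 mm and 8.59 degrees, less where a joint would pass 70% of its speed; a pose out of reach is approached as far as the arm can. A call with a gripper value outside its range is refused whole. The fingers move at their own pace and stop on an object; "grip_force" is the grip in N (left out, the last holds). Time passes only in rows, so rows that repeat a pose let the fingers close. It gives the time, the measured TCP pose, the force, the opening and the grip force at its end, in the units of the state.
- ctrl.get_obs(): the state, without advancing time (a new reading comes with each control period).
- ctrl.camera(name): name is "scene" or "top"; returns (picture, depth): 400x640x3 uint8, red, green, blue; 400x640 float32, m along the optical axis (not along the pixel's ray), 0 where there is no reading.
- ctrl.camera_params(name): a dict with "intrinsics" (3x3 intrinsics, pixels), "rvec" (rotation vector, rad) and "tvec" (3), from world to camera coordinates, as OpenCV has them. Camera axes: x right, y down, z forward; pixel columns grow to the right and rows downward; lengths in m; the calibration is good to about 2 mm. A picture is of the moment at which its call begins. camera_params takes no time and is no camera call.
- ctrl.hand_in(): hands the job in; it is judged then, once.
Trained networks look in the newest picture that a camera, given by its name, has taken for a name from the list of things; names that differ only in an ending like _2 or _b are one class to them, and where a whole thing is asked for, a point or a joint stands for the part that bears it (a point fixed in the world has none). Each returns a list of dicts, best first, with "score" (0 to 1); they miss things now and then, are a little off and sometimes report something else, mostly with a low value. They report only what shows in the picture. A call takes as long as a camera call. They do not tell look-alikes from the thing itself.
- ctrl.cut_out(camera, target): "region" (400x640 bool, what is visible of it) and "point" ([column, row] in pixels, amid what is visible of it).
- ctrl.tip_of(camera, target): "point" ([column, row] in pixels: a listed point, or the origin of a listed thing).
The state is a dict: "time_s": time; "qpos": joint angles; "joint_vel": joint speeds; "tau": joint torques, N m; "ee_pos": TCP position; "eef_rot": TCP orientation; "force": force on the tool from outside, world axes, zero at the start; "moment": the same for the moment, N m; "grip_width": finger opening in m; "grip_force": force on a finger pad.
Only numpy, scipy, OpenCV 4.12 (cv2) and the standard library are available. Lean on these libraries where they do the work, as an engineer would, in place of code of your own. Each camera call takes 0.05 s, during which the arm holds its last target. There are 200 camera calls.

## Working session

There is one attempt and no reset: what is moved stays moved. The work goes in short steps, Python scripts to look and compute and a tool call to move; the robot and the scene stay as the last step left them, time stands still between calls to the robot, and variables do not carry over. Pictures are saved under pics/ and viewed, at most 14 in all, crops included, and the job is handed in when it is done.

Besides the shell and the picture viewer there is one more tool, called after ">>>" as name(argument=value, ...), one argument or row to a line, values as JSON. move_arm: Moves the arm, as the interface text tells. Its arguments: {"type":"object","properties":{"targets":{"type":"array"},"grip_force":{"type":"number"}},"required":["targets"]}

```bash
mkdir -p pics; cat > h.py <<'E'
import numpy as np, cv2
from station import ctrl
def cam(n):
    p=ctrl.camera_params(n); K=np.array(p["intrinsics"]).reshape(3,3); R=cv2.Rodrigues(np.array(p["rvec"],float))[0]; return K,R,np.array(p["tvec"],float).ravel()
def cloud(n,d):
    K,R,t=cam(n); v,u=np.mgrid[:400,:640]
    P=np.stack([(u-K[0,2])/K[0,0]*d,(v-K[1,2])/K[1,1]*d,d],-1)
    return (P-t)@R
def ray(n,px,z):
    K,R,t=cam(n); c=-R.T@t; r=R.T@np.linalg.solve(K,[px[0],px[1],1]); return c+r*(z-c[2])/r[2]
def save(n,f,crop=None,s=1):
    im,d=ctrl.camera(n); o=im[...,::-1]
    if crop: a,b,c,e=crop; o=o[b:e,a:c]
    cv2.imwrite('pics/'+f,cv2.resize(o,None,fx=s,fy=s,interpolation=cv2.INTER_CUBIC)); return im,d
E
python3 - <<'E'
from h import *
np.set_printoptions(precision=3,suppress=True)
for n in("top","scene"):
    im,d=save(n,n+'0.png'); W=cloud(n,d)
    K,R,t=cam(n); print(n,-R.T@t)
    for o in "round_bottle square_bottle flask_bottle round_pad square_pad oblong_pad white_board beaker nozzle bell".split():
        for r in ctrl.cut_out(n,o)[:3]:
            m=r["region"]&(d>0); P=W[m]
            if len(P)<5: continue
            top=P[P[:,2]>P[:,2].max()-.006]
            print(o,round(r["score"],2),np.round(r["point"]),m.sum(),"med",np.median(P,0),"zmax",P[:,2].max(),"topc",(top.min(0)+top.max(0))[:2]/2)
print(ctrl.get_obs())
E
```

```text
top [ 0.412 -0.007  1.074]
round_bottle 0.63 [316. 202.] 761 med [ 0.483 -0.     0.099] zmax 0.16215244482105184 topc [ 0.486 -0.001]
square_bottle 0.69 [387. 256.] 945 med [ 0.383 -0.125  0.083] zmax 0.14794202277405 topc [ 0.382 -0.132]
square_bottle 0.65 [444. 276.] 1089 med [ 0.343 -0.241  0.082] zmax 0.14860865561093783 topc [ 0.34  -0.252]
square_bottle 0.61 [446. 202.] 1098 med [ 0.479 -0.243  0.09 ] zmax 0.15823431815095415 topc [ 0.483 -0.253]
flask_bottle 0.71 [370. 125.] 1073 med [ 0.628 -0.113  0.086] zmax 0.15108851351358832 topc [ 0.637 -0.119]
round_pad 0.95 [360. 134.] 623 med [ 0.631 -0.092  0.007] zmax 0.14820337262729816 topc [ 0.63  -0.131]
square_pad 0.86 [312. 214.] 1131 med [0.477 0.006 0.007] zmax 0.09111103322898313 topc [0.493 0.016]
oblong_pad 0.68 [429. 214.] 1280 med [ 0.467 -0.247  0.007] zmax 0.08910252926792285 topc [ 0.455 -0.258]
white_board 0.6 [175. 197.] 2564 med [0.502 0.293 0.008] zmax 0.014563592159764967 topc [0.503 0.292]
beaker 0.61 [268. 131.] 1244 med [0.639 0.097 0.021] zmax 0.08889587708353579 topc [0.63  0.093]
beaker 0.56 [357. 131.] 6
[... 1592 characters left out ...]
0.135  0.035] zmax 0.09295061176737017 topc [ 0.484 -0.141]
nozzle 0.48 [224. 168.] 731 med [ 0.515 -0.236  0.008] zmax 0.011911611972292731 topc [ 0.48  -0.239]
bell 0.8 [398. 205.] 329 med [0.457 0.135 0.027] zmax 0.0474092486848965 topc [0.449 0.134]
{'time_s': 1.1, 'qpos': array([-1.274,  0.3  ,  1.521, -0.   ,  1.321, -0.067]), 'joint_vel': array([-0.   ,  0.001,  0.001,  0.   ,  0.001,  0.001]), 'tau': array([ -0.   , -53.167, -35.292,   0.071,   0.021,  -0.   ]), 'ee_pos': array([ 0.196, -0.514,  0.219]), 'eef_rot': array([-3.142,  0.   ,  0.364]), 'force': array([-0.772,  0.655, -0.277]), 'moment': array([-0.006,  0.004,  0.054]), 'grip_force': 0.0, 'grip_width': 0.09393927986384921}
```

View pics/top0.png

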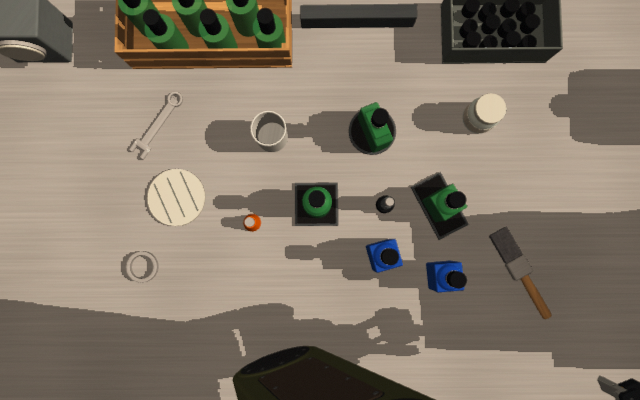

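```bash
python3 - <<'E'
from h import *
np.set_printoptions(precision=4,suppress=True)
from scipy.optimize import minimize
W={}
for n in("top","scene"):
    im,d=save(n,n+'1.png',(150,50,500,350) if n=="scene" else (290,80,490,310),2.2 if n=="scene" else 2.5); W[n]=cloud(n,d)
P=np.concatenate([w.reshape(-1,3) for w in W.values()])
P=P[(np.abs(P[:,0]-.5)<.25)&(np.abs(P[:,1])<.45)&(P[:,2]>.002)]
def near(c,r,z0,z1): return P[(np.hypot(*(P[:,:2]-c).T)<r)&(P[:,2]>z0)&(P[:,2]<z1)][:,:2]
for nm,c,h in(("round",(.486,-.001),.158),("square",(.482,-.254),.153),("flask",(.636,-.12),.148),("decoyA",(.382,-.132),.145),("decoyB",(.339,-.253),.145)):
    q=near(c,.03,h-.005,h+.006); (e,r)=cv2.minEnclosingCircle(q.astype('f4')*1000)[:2]
    print(nm,"cap med",np.median(q,0),"circ",np.array(e)/1000,r,len(q))
    # body faces
    b=near(c,.06,.03,h-.075)
    print("  body rect",[np.round(x,1) for x in cv2.minAreaRect(b.astype('f4')*1000)],len(b))
for nm,c,r in(("round_pad",(.636,-.12),.085),("square_pad",(.486,0),.085),("oblong_pad",(.482,-.254),.085),("board",(.502,.292),.08)):
    q=near(c,r,.004,.012)
    print(nm,"rect",[np.round(x,1) for x in cv2.minAreaRect(q.astype('f4')*1000)],"circ",cv2.minEnclosingCircle(q.astype('f4')*1000),len(q))
E
```

```text
round cap med [ 0.4872 -0.0013] circ [ 0.4858 -0.0021] 15.71025276184082 468
  body rect [array([486.7,  -0.3]), array([55. , 58.4]), np.float64(84.3)] 472
square cap med [ 0.4827 -0.2527] circ [ 0.4823 -0.2539] 16.076387405395508 431
  body rect [array([ 487.2, -235.8]), array([38.5, 73.2]), np.float64(75.0)] 700
flask cap med [ 0.6369 -0.1182] circ [ 0.6362 -0.1194] 15.986973762512207 499
  body rect [array([ 636.3, -117.9]), array([84.1, 37.6]), np.float64(21.7)] 682
decoyA cap med [ 0.3817 -0.132 ] circ [ 0.3804 -0.1326] 15.892274856567383 399
  body rect [array([ 390. , -117.5]), array([38.5, 73.7]), np.float64(58.6)] 466
decoyB cap med [ 0.3401 -0.252 ] circ [ 0.3385 -0.2521] 16.101133346557617 391
  body rect [array([ 350.6, -239.6]), array([39.6, 73.1]), np.float64(48.4)] 597
round_pad rect [array([ 634.1, -119.5]), array([152.7, 157.9]), np.float64(65.8)] circ ((635.4472045898438, -119.74529266357422), 82.84068298339844) 1430
square_pad rect [array([488.6,   1.5]), array([154.1, 162.5]), np.float64(88.3)] circ ((488.9362487792969, 1.3874455690383911), 84.64955139160156) 1963
oblong_pad rect [array([ 482.2, -255.6]), array([162.9, 144.4]), np.float64(62.5)] circ ((484.0251159667969, -254.07778930664062), 83.67847442626953) 1701
board rect [array([505.9, 289.4]), array([150.5, 146.8]), np.float64(5.8)] circ ((502.8259582519531, 292.7152404785156), 78.09944152832031) 5949
```

The top view shows the wanted bottles, all green: round at (316,202) on the square pad, square at (446,202) on the oblong pad, and flask at (375,125) on the round pad. The board is at (175,197). The look-alikes are blue square bottles at (387,256) and (446,276), green bottles in the crate at (140–270, 20), and a cream jar at (487,112). I choose the green ones on the pads.

View pics/top1.png

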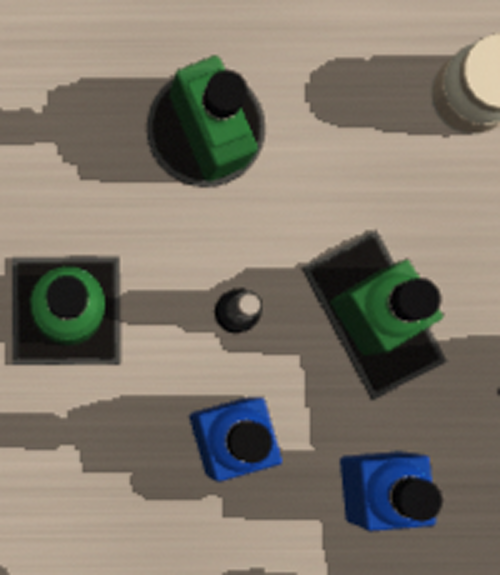

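```bash
cat > pads.py <<'E'
from h import *
np.set_printoptions(precision=1,suppress=True)
for o,box in (("round_pad",(.636,-.12)),("square_pad",(.486,0)),("oblong_pad",(.482,-.25))):
    Q=[]
    for n in("top","scene"):
        im,d=ctrl.camera(n); W=cloud(n,d)
        m=(im.max(-1)<75)&(np.abs(W[...,2]-.007)<.007)&(np.hypot(W[...,0]-box[0],W[...,1]-box[1])<.085)&(im.max(-1).astype(int)-im.min(-1)<22)
        k,l,s,_=cv2.connectedComponentsWithStats(m.astype('u1'),connectivity=4)
        m=l==1+np.argmax(s[1:,4]); v,u=np.nonzero(m)
        q=np.array([ray(n,(a,b),.008)[:2] for a,b in zip(u,v)])*1000
        r=cv2.minAreaRect(q.astype('f4')); print(o,n,len(q),"rect",[np.round(x,1) for x in r],"circ",cv2.minEnclosingCircle(q.astype('f4')))
        Q.append(q)
    q=np.concatenate(Q).astype('f4'); print(" both",[np.round(x,1) for x in cv2.minAreaRect(q)],cv2.minEnclosingCircle(q))
E
python3 pads.py
```

```text
round_pad top 537 rect [array([625. , -96.8]), array([97.7, 50.5]), np.float64(36.7)] circ ((636.9083251953125, -112.82292175292969), 48.842628479003906)
round_pad scene 875 rect [array([ 645.9, -105.5]), array([77.2, 97.3]), np.float64(59.2)] circ ((640.7872314453125, -114.98503875732422), 49.432247161865234)
 both [array([ 640.1, -109.9]), array([87. , 99.5]), np.float64(77.2)] ((639.4507446289062, -114.75325775146484), 50.33406066894531)
square_pad top 995 rect [array([484.6,   1.4]), array([87.3, 85.2]), np.float64(89.6)] circ ((484.56317138671875, 1.1997261047363281), 59.43735122680664)
square_pad scene 935 rect [array([488.3,   0.9]), array([87.9, 91.4]), np.float64(0.0)] circ ((489.40753173828125, 1.6139817237854004), 60.04392623901367)
 both [array([487. ,   0.9]), array([90.7, 91.4]), np.float64(0.0)] ((487.2756652832031, 1.6291708946228027), 61.55604553222656)
oblong_pad top 1129 rect [array([ 479.9, -253.4]), array([122.2,  70.4]), np.float64(27.0)] circ ((480.0772399902344, -252.7191925048828), 68.83130645751953)
oblong_pad scene 738 rect [array([ 482.1, -252.2]), array([127. ,  69.6]), np.float64(26.4)] circ ((481.9646911621094, -252.45297241210938), 69.47801971435547)
 both [array([ 482.2, -252.4]), array([127.1,  70.6]), np.float64(26.7)] ((481.3455810546875, -252.05886840820312), 70.09012603759766)
```

The crop confirms the choice: round bottle at (68,300) on the square pad, green square bottle at (400,300) on the oblong pad (yaw about 27°), and flask at (215,115) on the round pad. Next I move over the round bottle with the tool yaw at 0.

>>> move_arm(
  targets=[
    [1,0,0,-1,0,0,0],
    [1,0.7,-0.6,-1,0,0,0.04],
    [1,1.4,-1.2,-1,0,0,0.08],
    [1,2.1,-1.8,-1,0,0,0.12],
    [1,2.8,-2.4,-1,0,0,0.16],
    [1,3.5,-3.0,-1,0,0,0.2],
    [1,4.3,-3.6,-1,0,0,0.24],
    [1,5.1,-4.2,-1,0,0,0.28],
    [1,5.9,-4.9,-1,0,0,0.32],
    [1,6.8,-5.6,-1,0,0,0.364],
    [1,7.6,-6.3,-1,0,0,0.364],
    [1,8.3,-6.9,-1,0,0,0.364],
  ],
  grip_force=20,
)

```text
time_s: 2.7
ee_pos: [0.4569, -0.0501, 0.2697]
eef_rot: [3.141, -0.001, -0.0]
force: [-0.0, -0.5, 0.1]
grip_width: 0.0937
grip_force: 0.0
```

```bash
python3 - <<'E'
from h import *
np.set_printoptions(precision=4,suppress=True)
o=ctrl.get_obs(); print(o['ee_pos'],o['eef_rot'],o['qpos'],o['force'])
for n in ("top","scene"):
    im,d=ctrl.camera(n); P=cloud(n,d).reshape(-1,3)
    q=P[(np.hypot(P[:,0]-.482,P[:,1]+.254)<.05)&(abs(P[:,2]-.088)<.005)][:,:2]*1000
    g=P[(np.hypot(P[:,0]-.482,P[:,1]+.254)<.05)&(P[:,2]>.02)&(P[:,2]<.085)][:,:2]*1000
    print(n,len(q),cv2.minAreaRect(q.astype('f4')),len(g),cv2.minAreaRect(g.astype('f4')))
E
```

```text
[ 0.4569 -0.0501  0.2697] [ 3.1414 -0.0007 -0.0002] [-0.1888  0.0578  1.6883 -0.      1.3948  1.3822] [-0.0024 -0.4882  0.0745]
top 359 ((482.47869873046875, -252.9517364501953), (54.04398727416992, 54.0970573425293), 30.89635467529297) 256 ((482.7506408691406, -253.13348388671875), (54.17229080200195, 55.138214111328125), 30.473312377929688)
scene 293 ((482.59344482421875, -253.39752197265625), (55.81529235839844, 53.707374572753906), 30.73166275024414) 721 ((487.5159606933594, -236.13961791992188), (37.912715911865234, 73.61783599853516), 73.72604370117188)
```

The square bottle is at (0.4825, −0.253), yaw 30.8°, with the shoulder measuring 54×54 mm as it should. Next I descend on the round bottle's cap and grip.

>>> move_arm(
  targets=[
    [1,0.3,-0.5,0,0,0,0],
    [1,0.59,-0.98,0,0,0,0],
    [1,0.59,-0.98,0.5,0,0,0],
    [1,0.59,-0.98,1.0,0,0,0],
    [1,0.59,-0.98,1.5,0,0,0],
    [1,0.59,-0.98,1.9,0,0,0],
    [1,0.59,-0.98,2.3,0,0,0],
    [1,0.59,-0.98,2.6,0,0,0],
    [1,0.59,-0.98,2.6,0,0,0],
    [0,0.59,-0.98,2.6,0,0,0],
    [-0.2,0.59,-0.98,2.6,0,0,0],
    [-0.4,0.59,-0.98,2.6,0,0,0],
  ],
  grip_force=20,
)

```text
time_s: 4.0
ee_pos: [0.4861, -0.0033, 0.1403]
eef_rot: [3.141, -0.001, -0.0]
force: [-0.6, 0.4, -0.2]
grip_width: 0.0732
grip_force: 0.0
```

>>> move_arm(
  targets=[
    [-1,0,0,0,0,0,0],
    [-1,0,0,0,0,0,0],
    [-1,0,0,0,0,0,0],
    [-1,0,0,0,0,0,0],
    [-1,0,0,0,0,0,0],
    [-1,0,0,0,0,0,0],
  ],
)

```text
time_s: 4.6
ee_pos: [0.4858, -0.0031, 0.1394]
eef_rot: [-3.142, 0.0, -0.0]
force: [-0.2, -0.2, 0.5]
grip_width: 0.0299
grip_force: 20.0
```

>>> move_arm(
  targets=[
    [-1,0,0,-0.1,0,0,0],
    [-1,0,0,-0.3,0,0,0],
    [-1,0,0,-0.6,0,0,0],
    [-1,0,0,-0.9,0,0,0],
    [-1,0,0,-1.2,0,0,0],
    [-1,0,0,-1.5,0,0,0],
    [-1,0,0,-1.7,0,0,0],
    [-1,0.0,-0.1,-1.8,0,0,0],
    [-1,0.0,-0.3,-1.8,0,0,0],
    [-1,0.05,-0.6,-1.8,0,0,0],
    [-1,0.05,-0.9,-1.8,0,0,0],
    [-1,0.1,-1.3,-1.8,0,0,0],
  ],
)

```text
time_s: 5.8
ee_pos: [0.4904, 0.0629, 0.2287]
eef_rot: [3.142, 0.001, -0.0]
force: [0.4, 0.8, -2.8]
grip_width: 0.0294
grip_force: 20.0
```

>>> move_arm(
  targets=[
    [-1,0.02,-0.4,0,0,0,0],
    [-1,0.04,-0.8,0,0,0,0],
    [-1,0.06,-1.2,0,0,0,0],
    [-1,0.09,-1.6,0,0,0,0],
    [-1,0.11,-2.0,0,0,0,0],
    [-1,0.13,-2.4,0,0,0,0],
    [-1,0.16,-2.8,0,0,0,0],
    [-1,0.18,-3.2,0,0,0,0],
    [-1,0.2,-3.6,0,0,0,0],
    [-1,0.22,-4.0,0,0,0,0],
    [-1,0.23,-4.3,0,0,0,0],
    [-1,0.23,-4.5,0,0,0,0],
  ],
)

```text
time_s: 7.0
ee_pos: [0.5019, 0.2882, 0.2288]
eef_rot: [3.141, 0.001, 0.001]
force: [0.5, -0.5, -2.4]
grip_width: 0.0297
grip_force: 20.0
```

>>> move_arm(
  targets=[
    [-1,0,-0.05,0.2,0,0,0],
    [-1,0,-0.08,0.5,0,0,0],
    [-1,0,-0.08,0.8,0,0,0],
    [-1,0,-0.08,1.1,0,0,0],
    [-1,0,-0.08,1.35,0,0,0],
    [-1,0,-0.08,1.55,0,0,0],
    [-1,0,-0.08,1.65,0,0,0],
    [-1,0,-0.08,1.7,0,0,0],
    [-1,0,-0.08,1.73,0,0,0],
    [-1,0,-0.08,1.75,0,0,0],
    [-1,0,-0.08,1.75,0,0,0],
    [-1,0,-0.08,1.75,0,0,0],
  ],
)

```text
time_s: 8.2
ee_pos: [0.5025, 0.2909, 0.1422]
eef_rot: [-3.141, -0.0, -0.0]
force: [1.1, -0.0, -2.6]
grip_width: 0.0296
grip_force: 20.0
```

```bash
python3 - <<'E'
from h import *
o=ctrl.get_obs();print(o['ee_pos'],o['force'],o['grip_width'])
im,d=save("scene","s2.png",(350,100,600,330),2.4)
E
```

```text
[0.50246431 0.29089333 0.14224388] [ 1.11005165 -0.02152443 -2.55082366] 0.029604311257311222
```

View pics/s2.png

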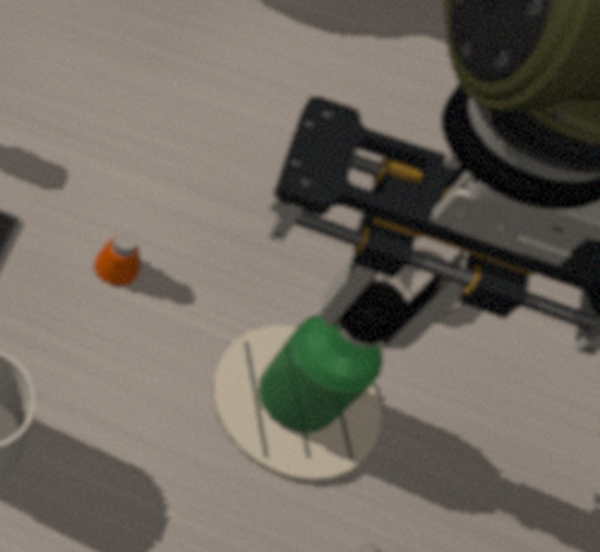

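The round bottle hangs upright over the board centre (body at (310,380) in the crop), with the bell untouched at (118,262). I lower it the last few mm until the force unloads.

>>> move_arm(
  targets=[
    [-1,0,0,0.02,0,0,0],
    [-1,0,0,0.04,0,0,0],
    [-1,0,0,0.06,0,0,0],
    [-1,0,0,0.06,0,0,0],
  ],
)

```text
time_s: 8.65
ee_pos: [0.5025, 0.291, 0.1394]
eef_rot: [-3.141, -0.001, -0.0]
force: [-1.0, 0.6, 2.4]
grip_width: 0.0294
grip_force: 20.0
```

Contact. I release and rise.

>>> move_arm(
  targets=[
    [-0.3,0,0,0,0,0,0],
    [-0.2,0,0,0,0,0,0],
    [0,0,0,0,0,0,0],
    [0.3,0,0,0,0,0,0],
    [0.6,0,0,0,0,0,0],
    [1,0,0,0,0,0,0],
    [1,0,0,0,0,0,0],
    [1,0,0,-0.3,0,0,0],
    [1,0,0,-0.8,0,0,0],
    [1,0,0,-1.5,0,0,0],
    [1,0,0,-2.2,0,0,0],
    [1,0,0,-2.4,0,0,0],
  ],
)

```text
time_s: 9.85
ee_pos: [0.5031, 0.2912, 0.2629]
eef_rot: [-3.139, -0.005, -0.0]
force: [-1.2, 0.2, -0.2]
grip_width: 0.094
grip_force: 0.0
```

```bash
cat > bot.py <<'E'
from h import *
import sys
def bottle(x,y,h,hb):
    for n in ("top","scene"):
        im,d=ctrl.camera(n); P=cloud(n,d).reshape(-1,3); P=P[np.hypot(P[:,0]-x,P[:,1]-y)<.055]
        q=(P[(abs(P[:,2]-.008-h)<.005)][:,:2]*1000).astype('f4'); b=(P[(abs(P[:,2]-.008-hb)<.005)][:,:2]*1000).astype('f4')
        f=lambda r:[np.round(v,1) for v in r]
        print(n,"cap",f(cv2.minEnclosingCircle(q)) if len(q) else 0,"body",f(cv2.minAreaRect(b)) if len(b) else 0, f(cv2.minEnclosingCircle(b)) if len(b) else 0)
    o=ctrl.get_obs(); print(o['time_s'],o['ee_pos'],o['eef_rot'])
if __name__=="__main__": bottle(*map(float,sys.argv[1:]))
E
python3 bot.py .5025 .291 .15 .08
```

```text
top cap 0 body [array([496.4, 284.7]), array([37.3, 57.4]), np.float64(50.8)] [array([502.4, 291.9]), np.float64(28.8)]
scene cap [array([502.9, 291.9]), np.float64(15.7)] body [array([509.3, 288.8]), array([57.3, 43.6]), np.float64(71.2)] [array([502.8, 291.1]), np.float64(28.7)]
9.95 [0.50270185 0.29099589 0.26017132] [-3.14043746e+00 -2.26952339e-03 -1.99345298e-04]
```

The round bottle stands on the board (0.503, 0.2915). Next I move over the square bottle, turning the tool to its yaw.

>>> move_arm(
  targets=[
    [1,0,0.5,0,0,0,-0.04],
    [1,-0.1,1.2,0,0,0,-0.1],
    [1,-0.1,2.0,0,0,0,-0.15],
    [1,-0.1,2.9,0,0,0,-0.2],
    [1,-0.15,3.8,0,0,0,-0.25],
    [1,-0.2,4.7,0,0,0,-0.3],
    [1,-0.2,5.6,0,0,0,-0.35],
    [1,-0.25,6.5,0,0,0,-0.4],
    [1,-0.3,7.4,0,0,0,-0.45],
    [1,-0.3,8.3,0,0,0,-0.5],
    [1,-0.35,9.2,0,0,0,-0.54],
    [1,-0.4,10.1,0,0,0,-0.54],
  ],
)

```text
time_s: 11.15
ee_pos: [0.4814, -0.2158, 0.2571]
eef_rot: [-3.139, 0.001, 0.541]
force: [1.2, -0.0, -0.5]
grip_width: 0.0939
grip_force: 0.0
```

```bash
cat > to.py <<'E'
from h import *
import sys
x,y,z=map(float,sys.argv[1:4]); o=ctrl.get_obs(); a=o['eef_rot'][2]; d=np.array([x,y,z])-o['ee_pos']
c,s=np.cos(a),np.sin(a); print("units",np.round(np.array([c*d[0]+s*d[1],s*d[0]-c*d[1],-d[2]])/.05,3),"yaw",a,o['ee_pos'],o['time_s'])
E
python3 to.py .4825 -.253 .134
```

```text
units [-0.364  0.649  2.462] yaw 0.5412137195992515 [ 0.48139953 -0.21580172  0.25707921] 11.15
```

>>> move_arm(
  targets=[
    [1,-0.2,0.35,0,0,0,0],
    [1,-0.38,0.66,0.2,0,0,0],
    [1,-0.38,0.66,0.6,0,0,0],
    [1,-0.38,0.66,1.0,0,0,0],
    [1,-0.38,0.66,1.0,0,0,0],
  ],
)

```text
time_s: 11.65
ee_pos: [0.4817, -0.2512, 0.2049]
eef_rot: [-3.136, 0.003, 0.54]
force: [-0.2, 0.4, -0.6]
grip_width: 0.0937
grip_force: 0.0
```

```bash
python3 to.py .4825 -.253 .134
```

```text
units [-0.005  0.038  1.417] yaw 0.5401876003426029 [ 0.48172636 -0.25124916  0.20485705] 11.65
```

>>> move_arm(
  targets=[
    [1,0,0.04,0.3,0,0,0],
    [1,0,0.04,0.7,0,0,0],
    [1,0,0.04,1.1,0,0,0],
    [1,0,0.04,1.35,0,0,0],
    [1,0,0.04,1.43,0,0,0],
    [1,0,0.04,1.43,0,0,0],
    [0.4,0,0.04,1.43,0,0,0],
    [0,0,0.04,1.43,0,0,0],
    [-0.2,0,0.04,1.43,0,0,0],
    [-0.3,0,0.04,1.43,0,0,0],
  ],
)

```text
time_s: 12.65
ee_pos: [0.484, -0.254, 0.1378]
eef_rot: [3.141, -0.0, 0.54]
force: [-0.2, 0.3, 0.9]
grip_width: 0.0655
grip_force: 0.0
```

>>> move_arm(
  targets=[
    [-0.4,0,0,0,0,0,0],
    [-1,0,0,0,0,0,0],
    [-1,0,0,0,0,0,0],
    [-1,0,0,0,0,0,0],
    [-1,0,0,0,0,0,0],
    [-1,0,0,0,0,0,0],
  ],
)

```text
time_s: 13.25
ee_pos: [0.4839, -0.2539, 0.1374]
eef_rot: [-3.142, 0.0, 0.54]
force: [-0.7, -0.3, 0.0]
grip_width: 0.0297
grip_force: 20.0
```

```bash
python3 bot.py .4825 -.253 .145 .08
```

```text
top cap 0 body [array([ 497.8, -230.1]), array([ 4. , 17.5]), np.float64(29.1)] [array([ 497.6, -230.1]), np.float64(8.7)]
scene cap [array([ 483.7, -253. ]), np.float64(28.0)] body [array([ 482.7, -253.7]), array([55.1, 54.4]), np.float64(31.3)] [array([ 482.2, -253.5]), np.float64(36.6)]
13.35 [ 0.48393932 -0.25393438  0.13743198] [-3.14153587e+00  1.53200936e-05  5.39810409e-01]
```

>>> move_arm(
  targets=[
    [-1,0,0,-0.1,0,0,0],
    [-1,0,0,-0.3,0,0,0],
    [-1,0,0,-0.6,0,0,0],
    [-1,0,0,-0.9,0,0,0],
    [-1,0,0,-1.2,0,0,0],
    [-1,0,0,-1.5,0,0,0],
    [-1,0,0,-1.8,0,0,0],
    [-1,0,0,-2.1,0,0,0],
    [-1,0,0,-2.3,0,0,0],
    [-1,0,0,-2.4,0,0,0],
    [-1,0,0,-2.4,0,0,0],
    [-1,0,0,-2.4,0,0,0],
  ],
)

```text
time_s: 14.55
ee_pos: [0.4838, -0.2539, 0.2569]
eef_rot: [-3.141, 0.0, 0.54]
force: [0.5, -1.1, -3.6]
grip_width: 0.0297
grip_force: 20.0
```

>>> move_arm(
  targets=[
    [-1,0.06,-0.1,0,0,0,0.02],
    [-1,0.2,-0.3,0,0,0,0.05],
    [-1,0.4,-0.65,0,0,0,0.1],
    [-1,0.65,-1.05,0,0,0,0.16],
    [-1,0.9,-1.45,0,0,0,0.22],
    [-1,1.15,-1.9,0,0,0,0.28],
    [-1,1.4,-2.3,0,0,0,0.34],
    [-1,1.65,-2.7,0,0,0,0.4],
    [-1,1.9,-3.1,0,0,0,0.46],
    [-1,2.15,-3.5,0,0,0,0.5],
    [-1,2.4,-3.9,0,0,0,0.54],
    [-1,2.6,-4.2,0,0,0,0.54],
  ],
)

```text
time_s: 15.75
ee_pos: [0.4871, -0.0054, 0.2571]
eef_rot: [-3.141, 0.001, -0.002]
force: [-0.5, 0.5, -3.8]
grip_width: 0.0298
grip_force: 20.0
```

```bash
python3 to.py .4875 .0005 .1374
```

```text
units [ 0.007 -0.118  2.394] yaw -0.002022999658830127 [ 0.48713887 -0.0054146   0.25708715] 15.75
```

>>> move_arm(
  targets=[
    [-1,0,-0.1,0.2,0,0,0],
    [-1,0,-0.1,0.5,0,0,0],
    [-1,0,-0.1,0.8,0,0,0],
    [-1,0,-0.1,1.1,0,0,0],
    [-1,0,-0.1,1.4,0,0,0],
    [-1,0,-0.1,1.7,0,0,0],
    [-1,0,-0.1,1.95,0,0,0],
    [-1,0,-0.1,2.15,0,0,0],
    [-1,0,-0.1,2.25,0,0,0],
    [-1,0,-0.1,2.3,0,0,0],
    [-1,0,-0.1,2.34,0,0,0],
    [-1,0,-0.1,2.34,0,0,0],
  ],
)

```text
time_s: 16.95
ee_pos: [0.4876, -0.002, 0.1406]
eef_rot: [3.142, -0.0, -0.0]
force: [0.1, -0.3, -3.1]
grip_width: 0.0294
grip_force: 20.0
```

>>> move_arm(
  targets=[
    [-1,0,0,0.02,0,0,0],
    [-1,0,0,0.04,0,0,0],
    [-1,0,0,0.06,0,0,0],
    [-1,0,0,0.06,0,0,0],
  ],
)

```text
time_s: 17.35
ee_pos: [0.4876, -0.002, 0.1375]
eef_rot: [3.142, -0.0, -0.0]
force: [0.3, -0.3, -3.2]
grip_width: 0.0299
grip_force: 20.0
```

```bash
python3 bot.py .4875 .0005 .145 .08
```

```text
top cap 0 body [array([ 4.617e+02, -2.000e-01]), array([36.5,  2.2]), np.float64(89.4)] [array([ 4.619e+02, -2.000e-01]), np.float64(18.3)]
scene cap [array([487.1,  -2.2]), np.float64(28.3)] body [array([486.1,  -1.7]), array([54.2, 53.4]), np.float64(0.1)] [array([486.3,  -2.1]), np.float64(36.1)]
17.45 [ 0.48754038 -0.00200266  0.13747901] [-3.14158807e+00 -4.93245063e-06 -2.61297718e-04]
```

Yaw is 0.1° and the centre is about 2–3 mm off. The bottle isn't yet on the pad, so I nudge y by 2 mm and go down a little further.

>>> move_arm(
  targets=[
    [-1,0,-0.04,0,0,0,0],
    [-1,0,-0.05,0.02,0,0,0],
    [-1,0,-0.05,0.03,0,0,0],
    [-1,0,-0.05,0.03,0,0,0],
  ],
)

```text
time_s: 17.85
ee_pos: [0.4882, 0.0004, 0.1374]
eef_rot: [3.141, -0.002, -0.0]
force: [-4.4, -1.4, 12.9]
grip_width: 0.0297
grip_force: 20.0
```

Firm contact. I back off a hair, release and rise.

>>> move_arm(
  targets=[
    [-1,0,0,-0.01,0,0,0],
    [-0.3,0,0,-0.01,0,0,0],
    [-0.2,0,0,-0.01,0,0,0],
    [0,0,0,-0.01,0,0,0],
    [0.4,0,0,-0.01,0,0,0],
    [1,0,0,-0.01,0,0,0],
    [1,0,0,-0.01,0,0,0],
    [1,0,0,-0.4,0,0,0],
    [1,0,0,-0.9,0,0,0],
    [1,0,0,-1.5,0,0,0],
    [1,0,0,-2.1,0,0,0],
    [1,0,0,-2.3,0,0,0],
  ],
)

```text
time_s: 19.05
ee_pos: [0.4883, 0.0005, 0.2537]
eef_rot: [3.141, -0.004, -0.0]
force: [0.1, 0.7, -0.1]
grip_width: 0.0941
grip_force: 0.0
```

```bash
python3 bot.py .4875 .0005 .145 .08; python3 bot.py .636 -.119 .140 .075;  python3 pads.py; python3 to.py .6365 -.119 .129
```

```text
top cap 0 body [array([468.4,   1.7]), array([52. , 15.6]), np.float64(90.0)] [array([468.6,   1.7]), np.float64(27.0)]
scene cap [array([485.9,   0. ]), np.float64(15.3)] body [array([485.9,   0.6]), array([53.9, 54.6]), np.float64(89.8)] [array([486.5,   1. ]), np.float64(35.6)]
19.15 [0.48787264 0.00049857 0.25162191] [ 3.14146344e+00 -1.98794228e-03 -1.62615183e-04]
top cap [array([ 636.9, -118.8]), np.float64(15.3)] body [array([ 636.6, -118.3]), array([84.2, 38.3]), np.float64(21.5)] [array([ 636.5, -118.6]), np.float64(43.9)]
scene cap [array([ 636.3, -119.3]), np.float64(15.3)] body [array([ 636.2, -118.6]), array([84.5, 37.7]), np.float64(20.6)] [array([ 636.3, -118.6]), np.float64(44.3)]
19.25 [0.48715575 0.00053727 0.24956444] [-3.14144292e+00  1.69168095e-03 -1.87883643e-04]
round_pad top 335 rect [array([630.5, -86. ]), array([89.6, 34.6]), np.float64(18.2)] circ ((635.7271118164062, -101.69029998779297), 44.830013275146484)
round_pad scene 872 rect [array([ 645.9, -105.4]), array([77.5, 97.3]), np.float64(59.2)] circ ((641.2282104492188, -114.81002044677734), 49.5428962
[... 425 characters left out ...]
34), 60.064186096191406)
 both [array([487.3,   0.6]), array([90.4, 91.6]), np.float64(0.4)] ((489.13287353515625, 2.074406385421753), 60.5659294128418)
oblong_pad top 1888 rect [array([ 480.2, -253.4]), array([121.5,  70.4]), np.float64(26.9)] circ ((480.0248718261719, -252.6834259033203), 68.83177185058594)
oblong_pad scene 1540 rect [array([ 481.2, -252.8]), array([129.8,  72.5]), np.float64(28.8)] circ ((481.0477600097656, -253.62547302246094), 71.95157623291016)
 both [array([ 482. , -253.7]), array([128.7,  73.2]), np.float64(27.2)] ((481.0477600097656, -253.62547302246094), 71.95157623291016)
units [2.982 2.39  2.426] yaw -0.0001907124095066326 [0.48739887 0.0005261  0.25028795] 19.55
```

The square bottle is placed at (0.486, 0.0005), yaw 0. The flask is at (0.6364, −0.1186), yaw 21°, and the oblong pad at (0.481, −0.253), yaw 27°. I go to the flask.

>>> move_arm(
  targets=[
    [1,0.4,0.3,0,0,0,-0.05],
    [1,1.0,0.8,0,0,0,-0.15],
    [1,1.6,1.3,0,0,0,-0.25],
    [1,2.2,1.8,0,0,0,-0.35],
    [1,2.7,2.2,0,0,0,-0.37],
    [1,2.98,2.4,0,0,0,-0.37],
    [1,2.98,2.4,0.5,0,0,-0.37],
    [1,2.98,2.4,1.0,0,0,-0.37],
    [1,2.98,2.4,1.3,0,0,-0.37],
    [1,2.98,2.4,1.3,0,0,-0.37],
    [1,2.98,2.4,1.3,0,0,-0.37],
  ],
)

```text
time_s: 20.65
ee_pos: [0.6368, -0.1195, 0.1868]
eef_rot: [3.141, -0.001, 0.37]
force: [-0.5, 0.5, 0.9]
grip_width: 0.094
grip_force: 0.0
```

```bash
python3 to.py .6364 -.119 .130
```

```text
units [-0.003 -0.012  1.136] yaw 0.3699163145555646 [ 0.63676772 -0.11951508  0.1868013 ] 20.65
```

>>> move_arm(
  targets=[
    [1,0,0,0.4,0,0,0],
    [1,0,0,0.8,0,0,0],
    [1,0,0,1.05,0,0,0],
    [1,0,0,1.1,0,0,0],
    [1,0,0,1.1,0,0,0],
    [0.4,0,0,1.1,0,0,0],
    [0,0,0,1.1,0,0,0],
    [-0.2,0,0,1.1,0,0,0],
    [-0.3,0,0,1.1,0,0,0],
    [-0.4,0,0,1.1,0,0,0],
  ],
)

```text
time_s: 21.65
ee_pos: [0.6365, -0.1195, 0.1311]
eef_rot: [3.142, -0.0, 0.37]
force: [-0.5, -0.1, -0.3]
grip_width: 0.0574
grip_force: 0.0
```

>>> move_arm(
  targets=[
    [-1,0,0,0,0,0,0],
    [-1,0,0,0,0,0,0],
    [-1,0,0,0,0,0,0],
    [-1,0,0,0,0,0,0],
    [-1,0,0,0,0,0,0],
  ],
)

```text
time_s: 22.15
ee_pos: [0.6365, -0.1196, 0.1309]
eef_rot: [3.142, -0.0, 0.37]
force: [0.7, -0.6, -0.2]
grip_width: 0.0296
grip_force: 20.0
```

>>> move_arm(
  targets=[
    [-1,0,0,-0.1,0,0,0],
    [-1,0,0,-0.3,0,0,0],
    [-1,0,0,-0.6,0,0,0],
    [-1,0,0,-0.9,0,0,0],
    [-1,0,0,-1.2,0,0,0],
    [-1,0,0,-1.5,0,0,0],
    [-1,0,0,-1.8,0,0,0],
    [-1,0,0,-2.0,0,0,0],
    [-1,0,0,-2.1,0,0,0],
    [-1,0,0,-2.1,0,0,0],
    [-1,0,0,-2.1,0,0,0],
  ],
)

```text
time_s: 23.25
ee_pos: [0.6363, -0.1195, 0.2353]
eef_rot: [-3.141, 0.001, 0.37]
force: [1.0, -0.0, -2.2]
grip_width: 0.0301
grip_force: 20.0
```

```bash
python3 to.py .4815 -.2535 .130
```

```text
units [-3.856  1.38   2.105] yaw 0.36977900587731716 [ 0.63633303 -0.11947707  0.23527168] 23.25
```

>>> move_arm(
  targets=[
    [-1,-0.1,0.03,0,0,0,0],
    [-1,-0.3,0.1,0,0,0,-0.01],
    [-1,-0.6,0.2,0,0,0,-0.03],
    [-1,-1.0,0.35,0,0,0,-0.05],
    [-1,-1.4,0.5,0,0,0,-0.07],
    [-1,-1.8,0.65,0,0,0,-0.09],
    [-1,-2.2,0.8,0,0,0,-0.105],
    [-1,-2.6,0.93,0,0,0,-0.105],
    [-1,-3.0,1.07,0,0,0,-0.105],
    [-1,-3.4,1.2,0,0,0,-0.105],
    [-1,-3.7,1.32,0,0,0,-0.105],
    [-1,-3.86,1.38,0,0,0,-0.105],
  ],
)

```text
time_s: 24.45
ee_pos: [0.4803, -0.2546, 0.236]
eef_rot: [3.142, 0.0, 0.474]
force: [0.9, 0.6, -2.2]
grip_width: 0.0296
grip_force: 20.0
```

>>> move_arm(
  targets=[
    [-1,0,0,0.1,0,0,0],
    [-1,0,0,0.3,0,0,0],
    [-1,0,0,0.6,0,0,0],
    [-1,0,0,0.9,0,0,0],
    [-1,0,0,1.2,0,0,0],
    [-1,0,0,1.5,0,0,0],
    [-1,0,0,1.75,0,0,0],
    [-1,0,0,1.9,0,0,0],
    [-1,0,0,2.0,0,0,0],
    [-1,0,0,2.0,0,0,0],
    [-1,0,0,2.0,0,0,0],
  ],
)

```text
time_s: 25.55
ee_pos: [0.4817, -0.2537, 0.1364]
eef_rot: [3.141, -0.0, 0.475]
force: [0.4, 0.2, -2.6]
grip_width: 0.0298
grip_force: 20.0
```

```bash
python3 bot.py .4815 -.2535 .145 .08; python3 to.py .4815 -.2535 .1309
```

```text
top cap 0 body [array([ 512.9, -235.3]), array([15.9, 39. ]), np.float64(38.0)] [array([ 509.2, -238.2]), np.float64(19.6)]
scene cap [array([ 482.6, -251.7]), np.float64(28.0)] body [array([ 482., -252.]), array([85.3, 37.3]), np.float64(27.7)] [array([ 481.4, -252.1]), np.float64(43.7)]
25.65 [ 0.48174781 -0.2537701   0.13651384] [ 3.14070145e+00 -5.43430442e-04  4.74799249e-01]
units [-0.002 -0.007  0.112] yaw 0.4747992485963328 [ 0.48174781 -0.2537701   0.13651384] 25.65
```

The flask is aligned (27.7°) and centred within 1–2 mm. I lower it gently.

>>> move_arm(
  targets=[
    [-1,0,0,0.04,0,0,0],
    [-1,0,0,0.07,0,0,0],
    [-1,0,0,0.09,0,0,0],
    [-1,0,0,0.1,0,0,0],
    [-1,0,0,0.1,0,0,0],
  ],
)

```text
time_s: 26.15
ee_pos: [0.4815, -0.2536, 0.131]
eef_rot: [3.142, -0.0, 0.475]
force: [-0.2, 0.8, -2.5]
grip_width: 0.0294
grip_force: 20.0
```

>>> move_arm(
  targets=[
    [-1,0,0,0.01,0,0,0],
    [-1,0,0,0.02,0,0,0],
    [-1,0,0,0.02,0,0,0],
  ],
)

```text
time_s: 26.45
ee_pos: [0.4817, -0.2538, 0.1308]
eef_rot: [3.141, -0.0, 0.475]
force: [-2.6, 1.4, 7.4]
grip_width: 0.0296
grip_force: 20.0
```

>>> move_arm(
  targets=[
    [-1,0,0,0,0,0,0],
    [-0.3,0,0,0,0,0,0],
    [-0.2,0,0,0,0,0,0],
    [0,0,0,0,0,0,0],
    [0.4,0,0,0,0,0,0],
    [1,0,0,0,0,0,0],
    [1,0,0,0,0,0,0],
    [1,0,0,-0.4,0,0,0],
    [1,0,0,-0.9,0,0,0],
    [1,0,0,-1.5,0,0,0],
    [1,0,0,-2.1,0,0,0],
    [1,0,0,-2.5,0,0,0],
  ],
)

```text
time_s: 27.65
ee_pos: [0.4817, -0.2537, 0.2572]
eef_rot: [3.14, -0.001, 0.475]
force: [-0.0, 0.3, 0.7]
grip_width: 0.0945
grip_force: 0.0
```

```bash
python3 bot.py .4815 -.2535 .140 .075; python3 bot.py .5027 .2915 .15 .08; python3 pads.py | head -3; python3 to.py .5027 .2915 .2558
```

```text
top cap 0 body [array([ 512.5, -235.5]), array([14.3, 37.4]), np.float64(29.2)] [array([ 511.8, -235.9]), np.float64(19.3)]
scene cap [array([ 481.4, -252.4]), np.float64(15.9)] body [array([ 481.2, -251.8]), array([86.3, 36.7]), np.float64(26.6)] [array([ 481.6, -252.9]), np.float64(44.2)]
27.75 [ 0.48221877 -0.25401575  0.2576164 ] [ 3.13757294e+00 -2.46048019e-03  4.74861522e-01]
top cap [array([502.8, 293. ]), np.float64(15.8)] body [array([501.8, 288.8]), array([49.7, 56.7]), np.float64(72.8)] [array([502.4, 292.1]), np.float64(29.0)]
scene cap [array([502.8, 291.3]), np.float64(15.6)] body [array([510.6, 286.9]), array([57.4, 39.6]), np.float64(62.2)] [array([503.3, 290.8]), np.float64(28.7)]
27.85 [ 0.48135605 -0.25353116  0.25419169] [-3.14118964e+00  2.31202771e-04  4.74795837e-01]
round_pad top 1557 rect [array([ 639. , -116.1]), array([94.2, 91.3]), np.float64(89.5)] circ ((638.6282348632812, -114.9026870727539), 48.280189514160156)
round_pad scene 1990 rect [array([ 640.3, -116. ]), array([98.3, 95.1]), np.float64(75.5)] circ ((641.1989135742188, -115.65186309814453), 49.979774475097656)
 both [array([ 640.9, -116.1]), array([97.3, 98.3]), np.float64(11.1)] ((640.6331787109375, -115.2022476196289), 50.25334548950195)
units [ 5.363 -9.5   -0.033] yaw 0.4748118522140301 [ 0.48135218 -0.25353351  0.25417194] 28.15
```

The flask is placed. The round pad, now free, is at (0.6395, −0.1155). I go back to the round bottle on the board.

>>> move_arm(
  targets=[
    [1,0.2,-0.4,0,0,0,0.04],
    [1,0.6,-1.1,0,0,0,0.1],
    [1,1.05,-1.9,0,0,0,0.15],
    [1,1.5,-2.7,0,0,0,0.2],
    [1,2.0,-3.5,0,0,0,0.25],
    [1,2.45,-4.3,0,0,0,0.3],
    [1,2.9,-5.1,0,0,0,0.35],
    [1,3.35,-5.9,0,0,0,0.4],
    [1,3.8,-6.7,0,0,0,0.45],
    [1,4.25,-7.5,0,0,0,0.475],
    [1,4.7,-8.3,0,0,0,0.475],
    [1,5.15,-9.1,0,0,0,0.475],
  ],
)

```text
time_s: 29.35
ee_pos: [0.5022, 0.2707, 0.2547]
eef_rot: [3.141, 0.0, -0.0]
force: [0.6, -1.2, 0.4]
grip_width: 0.0936
grip_force: 0.0
```

>>> move_arm(
  targets=[
    [1,0.02,-0.3,0,0,0,0],
    [1,0.03,-0.45,0,0,0,0],
    [1,0.03,-0.45,0.5,0,0,0],
    [1,0.03,-0.45,1.0,0,0,0],
    [1,0.03,-0.45,1.0,0,0,0],
    [1,0.03,-0.45,1.0,0,0,0],
  ],
)

```text
time_s: 29.95
ee_pos: [0.5044, 0.2904, 0.2057]
eef_rot: [3.142, -0.0, -0.001]
force: [-0.5, 0.2, 0.1]
grip_width: 0.0939
grip_force: 0.0
```

```bash
python3 to.py .5027 .2915 .1394
```

```text
units [-0.034 -0.021  1.326] yaw -0.0012578254761317353 [0.50438757 0.29043344 0.20570417] 29.95
```

>>> move_arm(
  targets=[
    [1,-0.03,-0.01,0.4,0,0,0],
    [1,-0.03,-0.01,0.8,0,0,0],
    [1,-0.03,-0.01,1.15,0,0,0],
    [1,-0.03,-0.01,1.32,0,0,0],
    [1,-0.03,-0.01,1.32,0,0,0],
    [0.4,-0.03,-0.01,1.32,0,0,0],
    [0,-0.03,-0.01,1.32,0,0,0],
    [-0.2,-0.03,-0.01,1.32,0,0,0],
    [-0.3,-0.03,-0.01,1.32,0,0,0],
    [-0.4,-0.03,-0.01,1.32,0,0,0],
  ],
)

```text
time_s: 30.95
ee_pos: [0.5026, 0.2918, 0.1392]
eef_rot: [-3.141, -0.0, -0.0]
force: [-0.8, 0.7, -0.3]
grip_width: 0.0571
grip_force: 0.0
```

>>> move_arm(
  targets=[
    [-1,0,0,0,0,0,0],
    [-1,0,0,0,0,0,0],
    [-1,0,0,0,0,0,0],
    [-1,0,0,0,0,0,0],
    [-1,0,0,0,0,0,0],
  ],
)

```text
time_s: 31.45
ee_pos: [0.5025, 0.2917, 0.1389]
eef_rot: [3.142, 0.0, -0.0]
force: [0.5, -0.0, -0.6]
grip_width: 0.0297
grip_force: 20.0
```

>>> move_arm(
  targets=[
    [-1,0,0,-0.1,0,0,0],
    [-1,0,0,-0.3,0,0,0],
    [-1,0,0,-0.6,0,0,0],
    [-1,0,0,-0.9,0,0,0],
    [-1,0,0,-1.2,0,0,0],
    [-1,0,0,-1.5,0,0,0],
    [-1,0,0,-1.8,0,0,0],
    [-1,0,0,-2.1,0,0,0],
    [-1,0,0,-2.4,0,0,0],
    [-1,0,0,-2.5,0,0,0],
    [-1,0,0,-2.5,0,0,0],
  ],
)

```text
time_s: 32.55
ee_pos: [0.5026, 0.2918, 0.2648]
eef_rot: [-3.141, -0.001, -0.0]
force: [-0.2, -0.4, -1.5]
grip_width: 0.0295
grip_force: 20.0
```

```bash
python3 to.py .6395 -.1155 .1395
```

```text
units [2.739 8.147 2.506] yaw -0.00017046776073592618 [0.50262706 0.29184977 0.26480324] 32.55
```

>>> move_arm(
  targets=[
    [-1,0.03,0.1,0,0,0,0],
    [-1,0.1,0.3,0,0,0,0],
    [-1,0.2,0.6,0,0,0,0],
    [-1,0.35,1.0,0,0,0,0],
    [-1,0.5,1.4,0,0,0,0],
    [-1,0.62,1.8,0,0,0,0],
    [-1,0.75,2.2,0,0,0,0],
    [-1,0.88,2.6,0,0,0,0],
    [-1,1.0,3.0,0,0,0,0],
    [-1,1.15,3.4,0,0,0,0],
    [-1,1.28,3.8,0,0,0,0],
    [-1,1.42,4.2,0,0,0,0],
  ],
)

```text
time_s: 33.75
ee_pos: [0.5736, 0.0796, 0.2637]
eef_rot: [3.141, 0.0, -0.001]
force: [0.2, -0.6, -1.9]
grip_width: 0.0296
grip_force: 20.0
```

>>> move_arm(
  targets=[
    [-1,0.13,0.4,0,0,0,0],
    [-1,0.27,0.8,0,0,0,0],
    [-1,0.4,1.2,0,0,0,0],
    [-1,0.53,1.6,0,0,0,0],
    [-1,0.67,2.0,0,0,0,0],
    [-1,0.8,2.4,0,0,0,0],
    [-1,0.93,2.8,0,0,0,0],
    [-1,1.07,3.2,0,0,0,0],
    [-1,1.2,3.55,0,0,0,0],
    [-1,1.28,3.8,0,0,0,0],
    [-1,1.32,3.92,0,0,0,0],
    [-1,1.32,3.92,0,0,0,0],
  ],
)

```text
time_s: 34.95
ee_pos: [0.6393, -0.1151, 0.2637]
eef_rot: [-3.142, 0.0, -0.001]
force: [-0.6, 0.1, -1.5]
grip_width: 0.0292
grip_force: 20.0
```

```bash
python3 to.py .6395 -.1155 .1395
```

```text
units [0.004 0.008 2.483] yaw -0.0011620281346802486 [ 0.63929458 -0.11510619  0.26365036] 34.95
```

>>> move_arm(
  targets=[
    [-1,0,0,0.1,0,0,0],
    [-1,0,0,0.3,0,0,0],
    [-1,0,0,0.6,0,0,0],
    [-1,0,0,0.9,0,0,0],
    [-1,0,0,1.2,0,0,0],
    [-1,0,0,1.5,0,0,0],
    [-1,0,0,1.8,0,0,0],
    [-1,0,0,2.1,0,0,0],
    [-1,0,0,2.3,0,0,0],
    [-1,0,0,2.4,0,0,0],
    [-1,0,0,2.43,0,0,0],
    [-1,0,0,2.43,0,0,0],
  ],
)

```text
time_s: 36.15
ee_pos: [0.6396, -0.1143, 0.1428]
eef_rot: [3.141, -0.001, -0.0]
force: [0.6, -0.2, -1.5]
grip_width: 0.0296
grip_force: 20.0
```

>>> move_arm(
  targets=[
    [-1,0,0,0.02,0,0,0],
    [-1,0,0,0.04,0,0,0],
    [-1,0,0,0.05,0,0,0],
    [-1,0,0,0.05,0,0,0],
  ],
)

```text
time_s: 36.55
ee_pos: [0.6394, -0.1143, 0.14]
eef_rot: [3.142, -0.0, -0.0]
force: [0.5, 0.7, -1.9]
grip_width: 0.0296
grip_force: 20.0
```

```bash
python3 bot.py .6395 -.1155 .15 .08
```

```text
top cap 0 body 0 0
scene cap [array([ 642.2, -113.3]), np.float64(27.4)] body [array([ 648.2, -103.8]), array([30.4, 57.7]), np.float64(47.7)] [array([ 639.5, -113.4]), np.float64(28.9)]
36.65 [ 0.63944795 -0.11428354  0.14004334] [ 3.14157314e+00 -1.10787047e-04 -2.46697143e-04]
```

>>> move_arm(
  targets=[
    [-1,0,0.02,0.01,0,0,0],
    [-1,0,0.02,0.02,0,0,0],
    [-1,0,0.02,0.03,0,0,0],
    [-1,0,0.02,0.03,0,0,0],
  ],
)

```text
time_s: 37.05
ee_pos: [0.6396, -0.1154, 0.1389]
eef_rot: [3.141, -0.001, -0.0]
force: [-2.4, 0.4, 3.6]
grip_width: 0.0296
grip_force: 20.0
```

Contact. I release and rise.

>>> move_arm(
  targets=[
    [-1,0,0,0,0,0,0],
    [-0.3,0,0,0,0,0,0],
    [-0.2,0,0,0,0,0,0],
    [0,0,0,0,0,0,0],
    [0.4,0,0,0,0,0,0],
    [1,0,0,0,0,0,0],
    [1,0,0,0,0,0,0],
    [1,0,0,-0.4,0,0,0],
    [1,0,0,-0.9,0,0,0],
    [1,0,0,-1.5,0,0,0],
    [1,0,0,-2.1,0,0,0],
    [1,0,0,-2.5,0,0,0],
  ],
)

```text
time_s: 38.25
ee_pos: [0.6397, -0.1153, 0.2659]
eef_rot: [3.141, -0.002, -0.0]
force: [0.1, 0.3, 1.1]
grip_width: 0.094
grip_force: 0.0
```

>>> move_arm(
  targets=[
    [1,-0.5,-0.5,0,0,0,0],
    [1,-1.0,-1.0,0,0,0,0],
    [1,-1.5,-1.7,0,0,0,0],
    [1,-2.0,-2.4,0,0,0,0],
    [1,-2.5,-3.1,0,0,0,0],
    [1,-3.0,-3.8,0,0,0,0],
    [1,-3.5,-4.5,0,0,0,0],
    [1,-4.0,-5.0,0,0,0,0],
    [1,-4.0,-5.0,0,0,0,0],
    [1,-4.0,-5.0,0,0,0,0],
  ],
)

```text
time_s: 39.25
ee_pos: [0.4395, 0.135, 0.2638]
eef_rot: [-3.142, -0.001, 0.001]
force: [-0.2, -0.8, 0.1]
grip_width: 0.094
grip_force: 0.0
```

```bash
python3 bot.py .6395 -.1155 .15 .08; python3 bot.py .486 .0 .145 .08; python3 bot.py .4815 -.2525 .14 .075; python3 pads.py|grep both; python3 - <<'E'
from h import *
im,d=save("scene","end.png"); W=cloud("scene",d)
for o in("beaker","nozzle","bell"):
    r=ctrl.cut_out("scene",o)
    if r: P=W[r[0]["region"]&(d>0)]; t=P[P[:,2]>P[:,2].max()-.006]; print(o,r[0]["score"],((t.min(0)+t.max(0))/2).round(3),P[:,2].max())
E
```

```text
top cap [array([ 639.6, -114.4]), np.float64(15.1)] body [array([ 636.5, -112.8]), array([56.3, 50.1]), np.float64(69.5)] [array([ 639.3, -114.4]), np.float64(29.0)]
scene cap [array([ 638.8, -115. ]), np.float64(15.8)] body [array([ 643.3, -107.3]), array([39.8, 56.8]), np.float64(61.2)] [array([ 639.7, -114.3]), np.float64(28.6)]
39.35 [0.4400458  0.1342144  0.26347949] [ 3.14151478e+00 -1.97784470e-04 -8.55252208e-04]
top cap [array([486.4,   1. ]), np.float64(15.1)] body [array([486.2,   1.6]), array([52.1, 54.2]), np.float64(89.6)] [array([486. ,   1.6]), np.float64(36.0)]
scene cap [array([485.3,   0.5]), np.float64(15.8)] body [array([486.4,   0.6]), array([54.3, 53.7]), np.float64(0.7)] [array([486.7,   1. ]), np.float64(35.4)]
39.45 [0.44003243 0.13408008 0.2632521 ] [ 3.14143413e+00  3.39612438e-04 -1.42954652e-03]
top cap [array([ 482.1, -252.1]), np.float64(15.1)] body [array([ 481.7, -252. ]), array([83.8, 38.5]), np.float64(27.1)] [array([ 481.5, -251.8]), np.float64(44.0)]
scene cap [array([ 482.1, -253.9]), np.float64(16.2)] body [array([ 481.4, -252.3]), array([85.2, 37. ]), np.float64(27.6)] [array([ 481.5, -253.7]), np.float64(44.9)]
39.55 [0.43989251 0.13421196 0.26323949] [ 3.14148394e+00  3.92362503e-04 -1.37710232e-03]
 both [array([ 641.4, -114.3]), array([97.4, 95.8]), np.float64(76.4)] ((641.2681884765625, -115.36347961425781), 50.0220832824707)
 both [array([488.4,   0.6]), array([88.5, 93.6]), np.float64(0.5)] ((488.7989807128906, 1.7476329803466797), 60.564117431640625)
 both [array([ 481.1, -252.8]), array([130.6,  70.6]), np.float64(26.8)] ((482.2238464355469, -251.60154724121094), 70.96580505371094)
beaker 0.77 [0.629 0.092 0.085] 0.0881462309188297
nozzle 0.59 [ 0.484 -0.141  0.089] 0.09219335243979465
bell 0.74 [0.449 0.135 0.045] 0.04768010960898806
```

View pics/end.png

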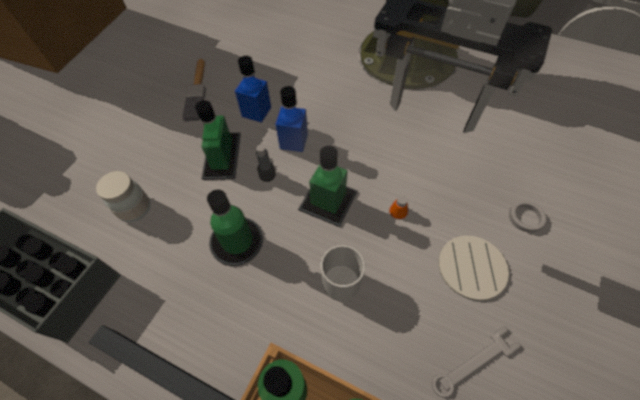

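The final picture shows the round bottle (230,235), square bottle (328,185) and flask (215,140) each on its own pad. The board at (473,267) is empty, and the beaker, nozzle and bell have not moved. I hand in.

```bash
python3 -c "
from station import ctrl
print(ctrl.hand_in())"
```

```text
the job is handed in; nothing more can be done
None
```

I handed the job in at about 40 s: each bottle stands upright on its own pad, within about 2 mm of centre and 1° of its pad by camera, the white board is empty, and the beaker, nozzle and bell did not move; the hand-in gave no verdict.

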